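# Set a 1-2-3 block into the rail corner of a magnetic chuck

## Task

The small magnetic chuck is still switched on: turn its black handle anticlockwise from the chuck's front edge to the OFF detent, where it points out of the free end, away from the striped face. Only then stand the steel 1-2-3 block on the striped face, narrow edge down as it stands now, and press it into the corner, a broad side flat against the long back rail and an end against the short side rail. Finish with the fingers still holding it pressed against both rails (do not let go), and leave the V-block and the bushing where they are.

Things in the scene. Friction and masses are not known exactly. Their poses are not given: they have to be found in the camera images.
- chuck: magnetic chuck fixed to the bench, grey base 100 mm (x) by 170 mm (y), a 36 mm high handle housing 86 x 67 mm on its -y end (the free end). Origin: underside centre of the 100 x 170 base. +x to the back rail, +y to the side rail. The striped steel and brass face is its level top, 42 mm above the bench, x -50..50, y -85..85. Toes 10 mm high stick out 18 mm front and rear. Its place and yaw vary
- chuck_face: the striped work face plate of the chuck, 100 x 170 x 10 mm; origin at the centre of its underside, 32 mm above the bench; axes as the chuck's. The block slides on the ground, lightly oiled face and rails with friction 0.2 to 0.3, so bearing down hard on it can stop the block short of a rail
- back_rail: the long steel rail (fence) on the chuck's rear edge, 140 mm long, 8 mm thick; its top is only 10 mm above the face. Its contact face looks to the chuck's -x, at chuck x = +50 mm, from y = -55 to +85. Origin at the rail's centre, axes as the chuck's
- side_rail: the short steel rail (fence) on the chuck's +y end, 80 mm long, 8 mm thick, top also 10 mm above the face. Its contact face looks to the chuck's -y, at chuck y = +85 mm, from x = -30 to +50. Origin at the rail's centre, axes as the chuck's
- corner (a point): the inner corner where the contact faces of both rails and the work face meet (chuck frame 50, 85, 42 mm); axes as the chuck's
- chuck_handle (a joint): angle of the black switch handle: 0 rad = ON, pointer end to the chuck's front (-x) edge; 1.40 = OFF, pointer end out of the free end (-y). Grows anticlockwise seen from above; stops at both ends. An over-centre spring pulls it to the nearer end: it resists with up to 0.2 N m until half way, then snaps over. A dash on the dial marks ON, a round dot OFF
- handle_grip (a point): on the handle's vertical axis at gripping height, 64 mm above the bench (chuck frame 0, -118, 64 mm); turns with the handle, x axis along the pointer end. The grip bar is 14 mm wide, from 17 mm behind the axis to 43 mm ahead of it, 49 to 75 mm above the bench; below it a hub of 18 mm radius on the 36 mm high housing
- block: steel 1-2-3 block, six dark holes in each broad side, loose, 26 mm (x) by 76 mm (y) by 51 mm high, 0.55 to 0.9 kg, standing on its 26 x 76 edge; origin: underside centre. In the corner its centre is 13 mm off the back rail, 38 mm off the side rail; either way round. Grip it across the 26 mm, fingertips over 10 mm above its underside to clear the rails
- v_block: steel V-block with a V groove in its top, 60 x 50 x 40 mm, loose, a bystander; origin at the centre of its underside
- bushing: flanged bronze bushing, 39 mm across and 34 mm high, loose, standing, a bystander; origin at the centre of its underside

How it is judged:
By the outcome, as a careful person would: the job done as asked, in the order asked, and still so for the second after the job is handed in, while the arm keeps its last pose, push and grip.
It also fails if it takes over 64 s, if anything falls off the work surface, if the arm or the gripper's body presses on something with over 40 N, if the wrist force passes 120 N, or if a joint passes its speed limit or range.

## Robot

A 6-joint arm with a two-finger parallel gripper is mounted at the origin on a cart in front of the work surface, level with it; the furniture and walls round the work are solid. World frame = base frame: x ahead of the robot, y to its left, z up, the work surface at z = 0. Lengths are in m, angles in degrees, forces in N, time in s.
With the tool pointing down it reaches from about 0.275 to 0.875 m from the base axis. Payload 12.5 kg.
Tool frame: the origin (TCP) lies midway between the tips of the shut fingers; the grasp point (between the pads) lies 19 mm behind it (bot.pinch_z is the distance from the TCP to the grasp point, in m); z points along the fingers, y is the line along which they close (so a half turn about z gives the same grasp; the last joint's range is limited). The gripper opens to 85 mm and grips with 20 to 120 N. Pads are 22 mm wide; open, the fingers measure 114 mm over their backs; the gripper's body (76 mm by 85 mm) begins 54 mm behind the grasp point. The pads swing forward as they close: fully open they stand 13 mm farther back than shut.
Start: joints at [61.444, 20.094, 94.641, -0, 65.266, -4.847], TCP at [0.221, 0.504, 0.231] pointing down, gripper open.
Joint ranges: [-157.81, 157.81], [-45, 120.19], [0.68, 151.7], [-89.99, 269.99], [4.06, 180], [-164.3, 164.3]. Speed limits (degrees/s): [127.2, 127.2, 159.86, 180, 180, 180].

## Interface

Orientations are given as a 3x3 rotation matrix whose columns are the frame's x, y, z axes.
In Python, from workcell import monitor, vision, bot gives the robot as it stands.
- The arm moves only by the tool step_arm, never from a script. Its argument "motion" is a list that holds one entry, the list of rows, each a list of 5 numbers: the shift along the tool's x, y, z in parts of the range, where 1.0 means 600 mm, then the turn about the tool's z in parts of the range, where 1.0 means 360 degrees, then the closure, from -1 (fully open) to 1 (shut). A call has 1 to 10 rows; each row is the pose to reach, as a shift and turn from the pose commanded when the call began, along the tool's axes at that moment; what a row does not reach only later rows make up. A row lasts 1/10 s, in which the tool goes at most 50 mm and 8.59 degrees, less where a joint would pass 70% of its speed; a pose out of reach is approached as far as the arm can. A call with a gripper value outside its range is refused whole. The fingers move at their own pace and stop on an object; "force" is the grip in N (left out, the last holds). Time passes only in rows, so rows that repeat a pose let the fingers close. It gives the time, the measured TCP pose, the force, the opening and the grip force at its end, in the units of the state.
- monitor.get_state(): the state, without advancing time (a new reading comes with each control period).
- vision.read_camera(name): name is "side" or "top" or "wrist"; returns a dict with "frame" (400x640x3 uint8, blue, green, red), "range_z" (400x640 float32, m along the optical axis (not along the pixel's ray), 0 where there is no reading), "K" (3x3 intrinsics, pixels), "k1" (the pictures are not rectified: a ray, as slopes to the right and down, at radius r is drawn at 1 + k1 r^2 times it, then the intrinsics apply), "R" (3x3) and "t" (3): a world point X has camera coordinates R X + t; the wrist camera has in their place "tool_from_camera" (4x4, takes a point from camera to tool coordinates, whose origin is the TCP and whose axes are the flange's). Camera axes: x right, y down, z forward; pixel columns grow to the right and rows downward; lengths in m; the calibration is good to about 2 mm. A picture is of the moment at which its call begins: read the wrist's pose just before it.
- bot.sign_off(): hands the job in; it is judged then, once.
Trained networks look in a picture, given as the dict that the camera call returned (one of the last four; its "shot" number tells which), for a name from the list of things; names that differ only in an ending like _2 or _b are one class to them, and where a whole thing is asked for, a point or a joint stands for the part that bears it (a point fixed in the world has none). Each returns a list of dicts, best first, with "score" (0 to 1); they miss things now and then, are a little off and sometimes report something else, mostly with a low value. They report only what shows in the picture. A call takes as long as a camera call.
- vision.trace(query, picture): "pixels" (400x640 bool, what is visible of it) and "rect" ([left, top, right, bottom] in pixels, round what is visible of it).
- vision.mark_of(query, picture): "uv" ([column, row] in pixels: a listed point, or the origin of a listed thing).
The state is a dict: "t": time; "joints": joint angles; "qd": joint speeds; "tau": joint torques, N m; "tool_pos": TCP position; "tcp_rot": TCP orientation; "wrist_force": force on the tool from outside, world axes, zero at the start; "moment": the same for the moment, N m; "opening": finger opening in m; "grasp_force": force on a finger pad.
Only numpy, scipy, OpenCV 4.12 (cv2) and the standard library are available. Lean on these libraries where they do the work, as an engineer would, in place of code of your own. Each camera call takes 0.05 s, during which the arm holds its last target. There are 200 camera calls.

## Working session

There is one attempt and no reset: what is moved stays moved. The work goes in short steps, Python scripts to look and compute and a tool call to move; the robot and the scene stay as the last step left them, time stands still between calls to the robot, and variables do not carry over. Pictures are saved under pics/ and viewed, at most 10 in all, crops included, and the job is handed in when it is done.

Besides the shell and the picture viewer there is one more tool, called after "Emit:" as name([rows], argument=value, ...), one row to a line, values as JSON. step_arm: Moves the arm, as the interface text tells. Its arguments: {"type":"object","properties":{"motion":{"type":"array","items":{"type":"array","items":{"type":"array","items":{"type":"number"}}}},"force":{"type":"number"}},"required":["motion"]}

```bash
mkdir -p pics; ls; cat > h.py <<'E'
import numpy as np, cv2
from workcell import monitor, vision, bot
def cam(n):
    s=monitor.get_state(); c=vision.read_camera(n)
    if n=="wrist":
        T=np.eye(4);T[:3,:3]=s["tcp_rot"];T[:3,3]=s["tool_pos"]; M=T@np.array(c["tool_from_camera"])
    else:
        M=np.eye(4);R=np.array(c["R"]);M[:3,:3]=R.T;M[:3,3]=-R.T@np.array(c["t"])
    c["M"]=M; return c
def rays(c,uv):
    K=np.array(c["K"]);d=np.array([c["k1"],0,0,0,0],float)
    x=((np.asarray(uv,float)-K[:2,2])/[K[0,0],K[1,1]]).reshape(-1,2); u=x.copy()
    for _ in range(30): u=x/(1+c["k1"]*(u**2).sum(1,keepdims=True))
    return np.c_[u,np.ones(len(u))]
def at_depth(c,uv):
    uv=np.asarray(uv).reshape(-1,2); z=c["range_z"][uv[:,1].astype(int),uv[:,0].astype(int)]
    p=rays(c,uv)*z[:,None]; return (p@c["M"][:3,:3].T+c["M"][:3,3]),z>0
def at_z(c,uv,z):
    d=rays(c,uv)@c["M"][:3,:3].T; o=c["M"][:3,3]; return o+d*((z-o[2])/d[:,2])[:,None]
def cloud(c,mask):
    v,u=np.nonzero(mask); p,ok=at_depth(c,np.c_[u,v]); return p[ok]
E
python3 - <<'E'
from h import *
ims=[]
for n in("top","side"):
    c=cam(n); cv2.imwrite(f"pics/{n}0.png",c["frame"])
    for q in("chuck","chuck_face","back_rail","side_rail","chuck_handle","block","v_block","bushing"):
        r=vision.trace(q,c)
        if r and r[0]["score"]>.3:
            p=cloud(c,r[0]["pixels"]);print(n,q,round(r[0]["score"],2),r[0]["rect"],np.median(p,0).round(3) if len(p) else 0, np.percentile(p,98,0).round(3) if len(p) else 0)
        else: print(n,q,None)
    for q in("chuck","chuck_face","corner","handle_grip","block","back_rail","side_rail"):
        r=vision.mark_of(q,c)
        if r: print(n,q,r[0]["score"],r[0]["uv"])
s=monitor.get_state();print(s["t"],s["tcp_rot"],s["opening"])
E
```

```text
pics
top chuck 0.77 [258.6, 174.9, 353.8, 235.6] [0.496 0.032 0.041] [0.56  0.14  0.072]
top chuck_face 0.77 [264.8, 182.6, 329.6, 231.1] [0.488 0.048 0.041] [0.548 0.132 0.045]
top back_rail 0.74 [260.1, 180.4, 310.9, 200.7] [0.536 0.076 0.05 ] [0.556 0.14  0.054]
top side_rail 0.71 [333.6, 189.8, 346.1, 209.2] [ 0.515 -0.067  0.071] [ 0.537 -0.048  0.077]
top chuck_handle 0.47 [328.1, 187.1, 343.9, 207.0] [ 0.514 -0.067  0.069] [ 0.537 -0.047  0.077]
top block 0.69 [326.4, 188.1, 345.6, 206.7] [ 0.514 -0.067  0.071] [ 0.537 -0.049  0.077]
top v_block 0.61 [421.8, 165.3, 457.1, 193.5] [ 0.57  -0.351  0.029] [ 0.607 -0.32   0.041]
top bushing 0.67 [327.7, 190.7, 344.3, 204.1] [ 0.516 -0.067  0.071] [ 0.537 -0.049  0.077]
top chuck 0.94 [298.1, 208.4]
top corner 0.83 [260.1, 196.7]
top handle_grip 0.54 [337.6, 196.8]
top block 0.64 [409.4, 231.8]
top back_rail 0.7 [285.7, 191.6]
top side_rail 0.47 [263.7, 212.7]
side chuck 0.81 [292.3, 181.7, 355.8, 249.8] [0.495 0.079 0.041] [0.56  0.151 0.069]
side chuck_face 0.82 [299.7, 198.8, 352.1, 234.7] [0.488 0.054 0.041] [0.544 0.121 0.043]
side back_rail 0.71 [295.1, 205.8, 312.3, 244.5] [0.532 0.101 0.042] [0.557 0.148 0.052]
side side_rail None
side chuck_handle None
side block 0.64 [342.7, 161.5, 354.3, 184.6] [ 0.423 -0.25   0.03 ] [ 0.446 -0.233  0.051]
side v_block 0.52 [297.7, 160.7, 319.8, 178.3] [ 0.572 -0.34   0.023] [ 0.61  -0.316  0.039]
side bushing 0.84 [324.7, 279.3, 344.5, 313.0] [0.452 0.325 0.028] [0.469 0.334 0.034]
side chuck 0.73 [323.9, 229.8]
side chuck_face 0.93 [325.1, 218.0]
side corner 0.89 [311.1, 236.6]
side handle_grip 0.74 [302.0, 222.3]
side block 0.69 [350.4, 180.1]
side back_rail 0.51 [301.3, 222.6]
side side_rail 0.58 [326.2, 234.9]
1.6 [[-9.15588662e-01  4.02116154e-01 -1.54988194e-05]
 [ 4.02116153e-01  9.15588662e-01  4.89005190e-05]
 [ 3.38542320e-05  3.85404352e-05 -9.99999999e-01]] 0.08556811840056683
```

```bash
python3 - <<'E'
import cv2,numpy as np
t=cv2.imread("pics/top0.png")[140:290,230:480]
cv2.imwrite("pics/a.png",cv2.resize(t,None,fx=3.2,fy=3.2,interpolation=cv2.INTER_CUBIC))
E
```

```text
(no output)
```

View pics/a.png

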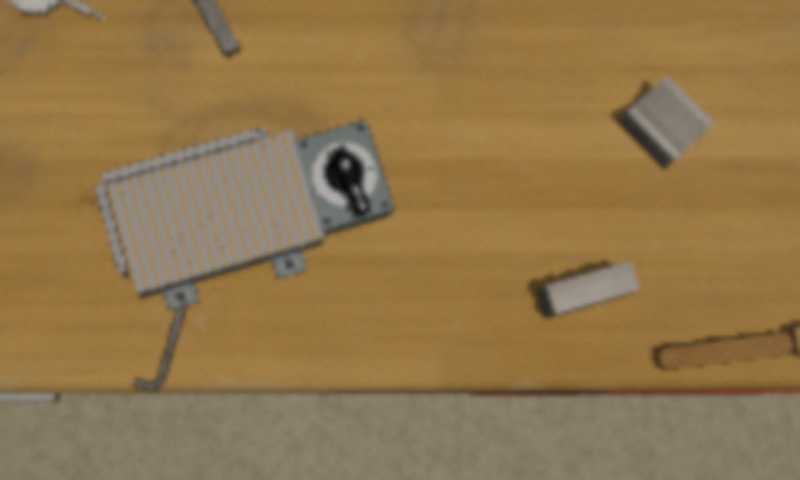

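```bash
cat >> h.py <<'E'
def rect(p):
    (c,sz,_)=r=cv2.minAreaRect((p[:,:2]*1000).astype(np.float32)); b=cv2.boxPoints(r)
    e=[b[1]-b[0],b[2]-b[1]]; L=max(e,key=np.linalg.norm); a=np.degrees(np.arctan2(L[1],L[0]))%180
    return np.round(c,1),np.round(sorted(sz),1),round(a,2)
def region(c,x,y,z):
    p,ok=at_depth(c,np.stack(np.meshgrid(range(640),range(400)),-1).reshape(-1,2)); 
    return p[ok&(p[:,0]>x[0])&(p[:,0]<x[1])&(p[:,1]>y[0])&(p[:,1]<y[1])&(p[:,2]>z[0])&(p[:,2]<z[1])]
E
python3 - <<'E'
from h import *
s=monitor.get_state();print(s["wrist_force"])
for n in("top","side"):
    c=cam(n)
    print(n,"face",rect(region(c,(.36,.62),(-.06,.2),(.037,.047))))
    print(n,"block",rect(region(c,(.36,.48),(-.31,-.18),(.044,.06))))
    h=region(c,(.42,.6),(-.13,0),(.064,.085)); print("handle",len(h),rect(h) if len(h)>3 else 0,np.median(h[:,2]))
    for q in("chuck","chuck_face","corner","handle_grip","block"):
        r=vision.mark_of(q,c); z=dict(chuck=0,chuck_face=.032,corner=.042,handle_grip=.064,block=0)[q]
        if r: print(q,at_z(c,r[0]["uv"],z).round(4))
E
```

```text
[-0.93093289 -0.06257854 -0.39396156]
top face (array([497.3,  37.3]), array([109.2, 209.2]), np.float32(106.64))
top block (array([ 419.3, -274.1]), array([25.4, 75.4]), np.float32(105.69))
handle 117 (array([510. , -68.8]), array([14.6, 58.7]), np.float32(21.86)) 0.07319508141638953
chuck [[0.4973 0.0526 0.    ]]
chuck_face [[0.4899 0.0424 0.032 ]]
corner [[0.5062 0.1476 0.042 ]]
block [[ 0.4224 -0.2716  0.    ]]
side face (array([497.2,  39.5]), array([108.6, 214.3]), np.float32(106.21))
side block (array([ 420.3, -269.2]), array([26.3, 76.6]), np.float32(103.69))
handle 104 (array([511.4, -64.6]), array([13.6, 56.9]), np.float32(22.63)) 0.07124437805889225
chuck [[0.4924 0.0431 0.    ]]
handle_grip [[ 0.5183 -0.0455  0.064 ]]
block [[ 0.4262 -0.2746 -0.    ]]
```

The rows are not in the units I measure in: shifts go in shares of 600 mm and turns go in shares of 360 degrees. I convert before sending: -503 mm / 600 = -0.8383, -400 mm / 600 = -0.6667, 136 degrees / 360 = 0.3778.

Emit:
step_arm([
  [[-0.8383,-0.6667,0,0.3778,-1],[-0.8383,-0.6667,0,0.3778,-1],[-0.8383,-0.6667,0,0.3778,-1],[-0.8383,-0.6667,0,0.3778,-1],[-0.8383,-0.6667,0,0.3778,-1],[-0.8383,-0.6667,0,0.3778,-1],[-0.8383,-0.6667,0,0.3778,-1],[-0.8383,-0.6667,0,0.3778,-1],[-0.8383,-0.6667,0,0.3778,-1],[-0.8383,-0.6667,0,0.3778,-1]],
], force=60)

```text
t: 3.2
tool_pos: [0.455, 0.0592, 0.2316]
tcp_rot: [[0.342, 0.94, 0.001], [0.94, -0.342, 0.0], [0.0, 0.001, -1.0]]
wrist_force: [0.9, 0.8, -0.4]
opening: 0.0857
grasp_force: 0.0
```

Converted, 104 mm / 600 = 0.1733, -94 mm / 600 = -0.1567, 50 degrees / 360 = 0.1389.

Emit:
step_arm([
  [[-0.1567,0.1733,0,0.1389,-1],[-0.1567,0.1733,0,0.1389,-1],[-0.1567,0.1733,0,0.1389,-1],[-0.1567,0.1733,0,0.1389,-1],[-0.1567,0.1733,0,0.1389,-1],[-0.1567,0.1733,0,0.1389,-1],[-0.1567,0.1733,0,0.1389,-1],[-0.1567,0.1733,0,0.1389,-1]],
])

```text
t: 4.0
tool_pos: [0.5206, -0.0622, 0.2313]
tcp_rot: [[0.936, 0.351, 0.0], [0.351, -0.936, -0.0], [0.0, 0.0, -1.0]]
wrist_force: [0.2, -0.4, -0.1]
opening: 0.0856
grasp_force: 0.0
```

```bash
python3 - <<'E'
from h import *
s=monitor.get_state();print(s["t"],s["tool_pos"],np.degrees(np.arctan2(s["tcp_rot"][1][1],s["tcp_rot"][0][1])),s["joints"])
c=cam("wrist"); cv2.imwrite("pics/w0.png",c["frame"])
print("cam",c["M"].round(3).tolist(),c["K"])
p=region(c,(.3,.7),(-.2,.25),(.037,.047)); print("face",len(p),rect(p))
h=region(c,(.42,.6),(-.13,0),(.066,.085)); print("handle",len(h),rect(h) if len(h)>3 else 0,np.median(h[:,2]))
for q in("chuck","chuck_face","corner","handle_grip"):
    r=vision.mark_of(q,c); z=dict(chuck=0,chuck_face=.032,corner=.042,handle_grip=.064)[q]
    if r: print(q,r[0],at_z(c,r[0]["uv"],z).round(4))
r=vision.trace("chuck_handle",c)
if r: p=cloud(c,r[0]["pixels"]);print(r[0]["score"],r[0]["rect"],rect(p[p[:,2]>.066]))
E
```

```text
4.0 [ 0.52063551 -0.06219441  0.23133481] -69.43671818102221 [-1.18989081e+01  1.74255017e+01  9.84071440e+01 -2.52932278e-03
  6.41616262e+01  5.75389122e+01]
cam [[0.351, -0.898, -0.265, 0.589], [-0.936, -0.337, -0.099, -0.036], [0.0, 0.283, -0.959, 0.374], [0.0, 0.0, 0.0, 1.0]] [[345.2641553    0.         321.53410939]
 [  0.         345.2641553  195.52604832]
 [  0.           0.           1.        ]]
face 19331 (array([541.4, -33.5]), array([146.9, 382.7]), np.float32(119.51))
handle 975 (array([513. , -66.7]), array([13.7, 58.9]), np.float32(20.84)) 0.07484237004735433
chuck {'uv': [218.6, 152.3], 'score': 0.9} [[0.4926 0.048  0.    ]]
chuck_face {'uv': [205.8, 157.6], 'score': 0.75} [[0.4912 0.0515 0.032 ]]
corner {'uv': [113.8, 103.1], 'score': 0.65} [[0.514  0.1459 0.042 ]]
handle_grip {'uv': [325.2, 173.7], 'score': 0.62} [[ 0.5244 -0.0641  0.064 ]]
0.71 [308.8, 151.2, 340.6, 220.4] (array([513. , -66.7]), array([13.7, 58.9]), np.float32(20.84))
```

View pics/w0.png

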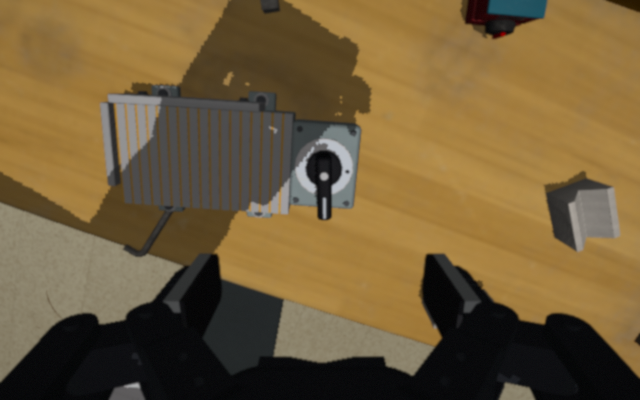

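```bash
python3 - <<'E'
from h import *
c=cam("wrist")
for q in ("chuck_face","back_rail","side_rail"):
    r=vision.trace(q,c)
    if not r: print(q,None);continue
    p=cloud(c,cv2.erode(r[0]["pixels"].astype(np.uint8),np.ones((1,1)))); z=np.median(p[:,2])
    lo,hi=(.037,.046) if q=="chuck_face" else (.048,.057)
    k=p[(p[:,2]>lo)&(p[:,2]<hi)]; print(q,r[0]["score"],r[0]["rect"],len(k),rect(k) if len(k)>5 else 0,np.median(k[:,2]))
k=region(c,(.44,.60),(-.02,.2),(.048,.06)); print(len(k),rect(k))
# fit yaw of rails by lines: rotate to approx chuck frame
a=np.radians(16.5);R=np.array([[np.cos(a),np.sin(a)],[-np.sin(a),np.cos(a)]])
q=(k[:,:2]-[.4915,.0505])@R.T*1000
b=q[(q[:,0]>45)&(q[:,0]<70)&(q[:,1]>-50)&(q[:,1]<80)]; s=q[(q[:,1]>80)&(q[:,1]<105)&(q[:,0]<45)&(q[:,0]>-28)]
print(len(b),len(s))
print("back slope",np.degrees(np.polyfit(b[:,1],b[:,0],1)[0]),np.percentile(b[:,0],[3,50,97])); print("side",np.degrees(np.polyfit(s[:,0],s[:,1],1)[0]),np.percentile(s[:,1],[3,50,97]))
E
```

```text
chuck_face 0.65 [112.0, 101.4, 293.7, 212.6] 17208 (array([490.9,  51.2]), array([100.6, 171.3]), np.float32(106.58)) 0.042190948029297515
back_rail 0.65 [108.2, 92.2, 266.2, 108.9] 1360 (array([538.7,  80.3]), array([  8.7, 139.5]), np.float32(106.45)) 0.05219626171885669
side_rail 0.62 [102.1, 108.0, 121.0, 189.2] 807 (array([476.2, 138.4]), array([ 9.9, 78.5]), np.float32(16.09)) 0.051950863610995934
2190 (array([523.1,  95.6]), array([ 74.5, 167.9]), np.float32(136.04))
1270 769
back slope 0.14710487352232215 [49.9236286  53.73036841 57.44964912]
side 0.21478058081429605 [84.54596595 87.64864152 92.59066281]
```

Converted, 179 mm / 600 = 0.2983, 160 mm / 600 = 0.2667.

Emit:
step_arm([
  [[0.0067,0.0025,0.075,0,-1],[0.0067,0.0025,0.15,0,-1],[0.0067,0.0025,0.2167,0,-1],[0.0067,0.0025,0.2667,0,-1],[0.0067,0.0025,0.2983,0,-1],[0.0067,0.0025,0.2983,0,-1],[0.0067,0.0025,0.2983,0,1],[0.0067,0.0025,0.2983,0,1],[0.0067,0.0025,0.2983,0,1],[0.0067,0.0025,0.2983,0,1]],
], force=50)

```text
t: 5.5
tool_pos: [0.5253, -0.0623, 0.0531]
tcp_rot: [[0.938, 0.348, 0.001], [0.348, -0.938, -0.0], [0.001, 0.001, -1.0]]
wrist_force: [0.3, -0.3, -0.2]
opening: 0.0282
grasp_force: 0.0
```

Emit:
step_arm([
  [[0,0,0,0,1],[0,0,0,0,1],[0,0,0,0,1],[0,0,0,0,1]],
])

```text
t: 5.9
tool_pos: [0.5252, -0.0625, 0.053]
tcp_rot: [[0.937, 0.348, 0.001], [0.348, -0.937, -0.001], [0.001, 0.001, -1.0]]
wrist_force: [-1.4, -0.6, 6.2]
opening: 0.0132
grasp_force: 49.9
```

Converted, -70 degrees / 360 = -0.1944.

Emit:
step_arm([
  [[0,0,0,-0.0194,1],[0,0,0,-0.0389,1],[0,0,0,-0.0583,1],[0,0,0,-0.0778,1],[0,0,0,-0.0972,1],[0,0,0,-0.1167,1],[0,0,0,-0.1361,1],[0,0,0,-0.1556,1],[0,0,0,-0.175,1],[0,0,0,-0.1944,1]],
])

```text
t: 6.9
tool_pos: [0.5232, -0.0612, 0.0529]
tcp_rot: [[-0.011, 1.0, -0.004], [1.0, 0.011, 0.002], [0.002, -0.004, -1.0]]
wrist_force: [-12.9, 7.9, 18.5]
opening: 0.0132
grasp_force: 51.5
```

```bash
python3 - <<'E'
from h import *
s=monitor.get_state();print(s["t"],s["tool_pos"],np.degrees(np.arctan2(s["tcp_rot"][1][0],s["tcp_rot"][0][0])),s["moment"],s["wrist_force"],s["grasp_force"],s["opening"])
E
```

```text
6.9 [ 0.52322418 -0.06116477  0.05290991] 90.63748522313027 [1.40488033 2.10678472 0.06187964] [-12.89392804   7.88021775  18.49607725] 51.48220896720886 0.013194586922258906
```

Converted, -7 degrees / 360 = -0.0194.

Emit:
step_arm([
  [[0,0,0,-0.0139,1],[0,0,0,-0.0194,1],[0,0,0,-0.0194,1]],
])

```text
t: 7.2
tool_pos: [0.5229, -0.0612, 0.0529]
tcp_rot: [[-0.129, 0.992, -0.005], [0.992, 0.129, 0.002], [0.002, -0.004, -1.0]]
wrist_force: [-13.4, 7.1, 19.3]
opening: 0.0128
grasp_force: 51.5
```

Converted, -160 mm / 600 = -0.2667, -120 mm / 600 = -0.2.

Emit:
step_arm([
  [[0,0,0,0,-1],[0,0,0,0,-1],[0,0,0,0,-1],[0,0,0,0,-1],[0,0,0,0,-1],[0,0,-0.0667,0,-1],[0,0,-0.1333,0,-1],[0,0,-0.2,0,-1],[0,0,-0.2667,0,-1]],
])

```text
t: 8.1
tool_pos: [0.5246, -0.0622, 0.2139]
tcp_rot: [[-0.128, 0.992, -0.0], [0.992, 0.128, -0.0], [-0.0, -0.0, -1.0]]
wrist_force: [0.9, -0.6, -0.9]
opening: 0.0854
grasp_force: 0.0
```

```bash
python3 - <<'E'
from h import *
c=cam("wrist"); s=monitor.get_state();print(s["t"],s["tool_pos"],np.degrees(np.arctan2(s["tcp_rot"][1][0],s["tcp_rot"][0][0])),s["wrist_force"],s["joints"])
h=region(c,(.42,.62),(-.14,0),(.066,.085)); print("handle",len(h),rect(h))
cv2.imwrite("pics/w1.png",c["frame"])
E
```

```text
8.15 [ 0.52728427 -0.06270118  0.22034365] 97.35265369919475 [ 1.82865628 -0.64697695  7.12111361] [-1.18046389e+01  1.85729395e+01  9.84836491e+01 -1.40664704e-03
  6.24294751e+01 -1.91573660e+01]
handle 1070 (array([526.9, -74.9]), array([14. , 59.7]), np.float32(101.58))
```

View pics/w1.png

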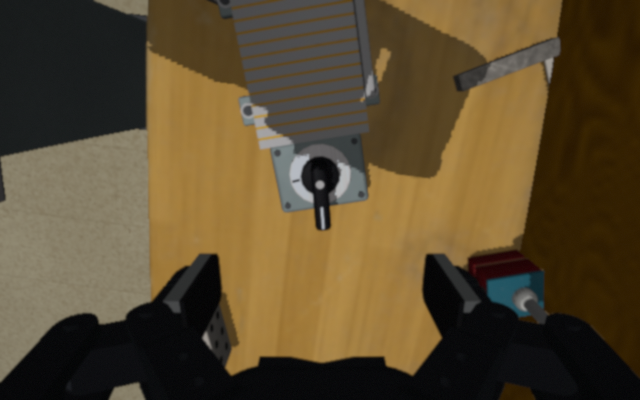

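Converted, -194 mm / 600 = -0.3233, -131 mm / 600 = -0.2183, -8 degrees / 360 = -0.0222.

Emit:
step_arm([
  [[-0.3233,-0.2183,0,-0.0222,-1],[-0.3233,-0.2183,0,-0.0222,-1],[-0.3233,-0.2183,0,-0.0222,-1],[-0.3233,-0.2183,0,-0.0222,-1],[-0.3233,-0.2183,0,-0.0222,-1],[-0.3233,-0.2183,0,-0.0222,-1],[-0.3233,-0.2183,0,-0.0222,-1],[-0.3233,-0.2183,0,-0.0222,-1]],
])

```text
t: 8.95
tool_pos: [0.4201, -0.2707, 0.2122]
tcp_rot: [[-0.265, 0.964, -0.0], [0.964, 0.265, 0.0], [0.0, -0.0, -1.0]]
wrist_force: [-0.0, -0.3, 0.6]
opening: 0.0856
grasp_force: 0.0
```

```bash
python3 - <<'E'
from h import *
s=monitor.get_state();print(s["t"],s["tool_pos"],s["tcp_rot"].round(4).tolist(),np.degrees(np.arctan2(s["tcp_rot"][1][0],s["tcp_rot"][0][0])))
c=cam("wrist"); p=region(c,(.33,.52),(-.36,-.19),(.047,.057)); print("block",len(p),rect(p))
r=vision.trace("block",c)
if r: k=cloud(c,r[0]["pixels"]);k=k[(k[:,2]>.047)&(k[:,2]<.057)];print(r[0]["score"],rect(k))
b,_,a=rect(p); d=(b/1000-s["tool_pos"][:2]); R=np.array(s["tcp_rot"])[:2,:2]
print("shift mm",(R.T@d*1000).round(1),"turn",np.degrees(np.arctan2(R[1,0],R[0,0]))-a)
cv2.imwrite("pics/w2.png",c["frame"])
E
```

```text
8.95 [ 0.42011023 -0.27066406  0.21215327] [[-0.2653, 0.9642, -0.0001], [0.9642, 0.2653, 0.0003], [0.0003, -0.0, -1.0]] 105.38438336779694
block 2255 (array([ 421.4, -273.2]), array([24.7, 76. ]), np.float32(105.92))
0.74 (array([ 421.4, -273.2]), array([24.7, 76. ]), np.float32(105.92))
shift mm [-2.8  0.6] turn -0.5356148011483697
```

View pics/w2.png

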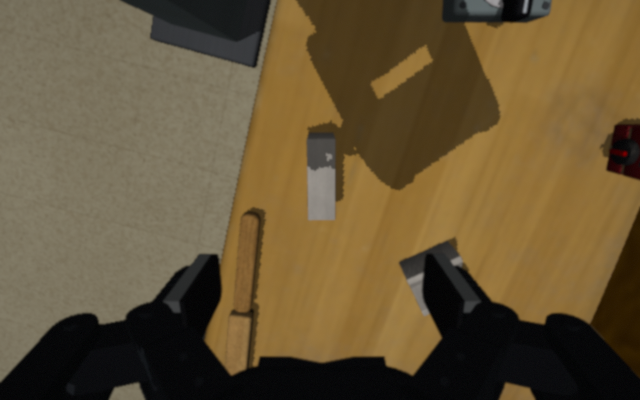

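Converted, 194 mm / 600 = 0.3233, 190 mm / 600 = 0.3167, -0.5 degrees / 360 = -0.0014.

Emit:
step_arm([
  [[-0.005,0.0008,0.075,-0.0014,-1],[-0.005,0.0008,0.15,-0.0014,-1],[-0.005,0.0008,0.225,-0.0014,-1],[-0.005,0.0008,0.2833,-0.0014,-1],[-0.005,0.0008,0.3167,-0.0014,-1],[-0.005,0.0008,0.3233,-0.0014,-1],[-0.005,0.0008,0.3233,-0.0014,-0.5],[-0.005,0.0008,0.3233,-0.0014,1],[-0.005,0.0008,0.3233,-0.0014,1],[-0.005,0.0008,0.3233,-0.0014,1]],
], force=80)

```text
t: 10.05
tool_pos: [0.4215, -0.2744, 0.0192]
tcp_rot: [[-0.273, 0.962, 0.001], [0.962, 0.273, -0.001], [-0.001, 0.001, -1.0]]
wrist_force: [-0.5, 0.3, 0.5]
opening: 0.0278
grasp_force: 0.0
```

Emit:
step_arm([
  [[0,0,0,0,1],[0,0,0,0,1],[0,0,0,0,1],[0,0,0,0,1],[0,0,0,0,1]],
])

```text
t: 10.55
tool_pos: [0.4215, -0.2745, 0.0193]
tcp_rot: [[-0.273, 0.962, 0.001], [0.962, 0.273, -0.001], [-0.001, 0.001, -1.0]]
wrist_force: [-0.7, 0.6, 8.0]
opening: 0.0244
grasp_force: 79.0
```

Converted, 275 mm / 600 = 0.4583, 235 mm / 600 = 0.3917, -0.6 degrees / 360 = -0.0017.

Emit:
step_arm([
  [[0,0,-0.05,0,1],[0,0,-0.1167,0,1],[0,0,-0.1833,0,1],[0.0583,0.0333,-0.1833,0,1],[0.125,0.0683,-0.1833,0,1],[0.1917,0.1067,-0.1833,0,1],[0.2583,0.1433,-0.1833,-0.0017,1],[0.325,0.18,-0.1833,-0.0017,1],[0.3917,0.2167,-0.1833,-0.0017,1],[0.4583,0.2533,-0.1833,-0.0017,1]],
])

```text
t: 11.55
tool_pos: [0.4916, 0.0338, 0.1281]
tcp_rot: [[-0.283, 0.959, -0.001], [0.959, 0.283, -0.0], [0.0, -0.001, -1.0]]
wrist_force: [0.8, -1.0, -7.6]
opening: 0.0243
grasp_force: 81.8
```

```bash
cat > go.py <<'E'
from h import *
s=monitor.get_state();P=np.array(s["tool_pos"]);R=np.array(s["tcp_rot"])
a=np.radians(16.45);C=np.array([[np.cos(a),-np.sin(a)],[np.sin(a),np.cos(a)]])
o=np.array([491.3,50.8])
print(s["t"],"TCP chuck xy",(C.T@(P[:2]*1000-o)).round(1),"z",(P[2]*1000).round(1),"yaw err",106.45-np.degrees(np.arctan2(R[1,0],R[0,0])).round(2),
 "F chuck",(C.T@np.array(s["wrist_force"])[:2]).round(1),np.round(s["wrist_force"][2],1),"M",(C.T@np.array(s["moment"])[:2]).round(2),np.round(s["moment"][2],2),"open",round(s["opening"]*1000,1),"grip",s["grasp_force"])
E
python3 go.py
```

```text
11.55 TCP chuck xy [ -4.5 -16.4] z 128.1 yaw err 0.010000000000005116 F chuck [ 0.4 -1.2] -7.6 M [-0.06 -0.01] -0.02 open 24.3 grip 81.84155344963074
```

Converted, 52 mm / 600 = 0.0867, 45 mm / 600 = 0.075.

Emit:
step_arm([
  [[0.0417,0.025,0,0,1],[0.075,0.045,0,0,1],[0.0867,0.0517,0,0,1],[0.0867,0.0517,0,0,1],[0.0867,0.0517,0,0,1]],
])

```text
t: 12.05
tool_pos: [0.5066, 0.0898, 0.128]
tcp_rot: [[-0.283, 0.959, -0.001], [0.959, 0.283, -0.0], [-0.0, -0.001, -1.0]]
wrist_force: [0.2, 0.4, -8.1]
opening: 0.024
grasp_force: 81.7
```

```bash
cat > look.py <<'E'
import sys; exec(open("go.py").read())
for n in("wrist","side"):
    c=cam(n); r=vision.trace("block",c)
    if r:
        p=cloud(c,r[0]["pixels"]); q=np.c_[((p[:,:2]*1000-o)@C),p[:,2]*1000]
        print(n,round(r[0]["score"],2),r[0]["rect"],"chuck p2",np.percentile(q,2,0).round(1),"p98",np.percentile(q,98,0).round(1))
    else: print(n,None)
    cv2.imwrite(f"pics/{sys.argv[1]}_{n}.png",c["frame"])
E
python3 look.py b
```

```text
12.05 TCP chuck xy [25.8 33.1] z 128.0 yaw err 0.010000000000005116 F chuck [0.3 0.3] -8.1 M [-0.07  0.02] 0.01 open 24.0 grip 81.74193620681763
wrist 0.59 [286.2, 169.7, 359.6, 359.5] chuck p2 [ 15.2   7.6 121.6] p98 [ 39.   72.2 160.9]
side 0.67 [307.2, 171.3, 318.6, 205.5] chuck p2 [ 14.1   4.2 110.4] p98 [ 39.   73.  159.6]
```

View pics/b_wrist.png

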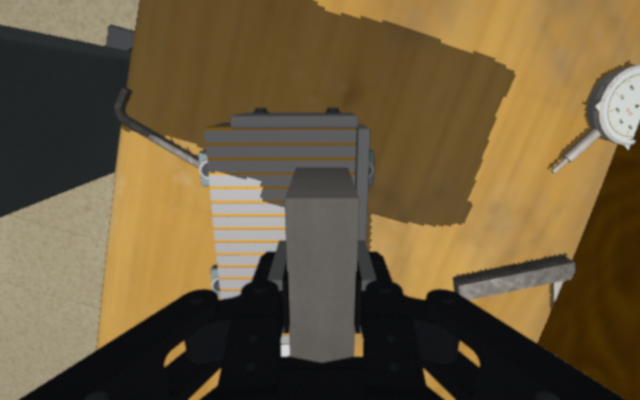

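Converted, 64.5 mm / 600 = 0.1075, 63 mm / 600 = 0.105.

Emit:
step_arm([
  [[0,0,0.0417,0,1],[0,0,0.075,0,1],[0,0,0.0967,0,1],[0,0,0.105,0,1],[0,0,0.1075,0,1],[0,0,0.1075,0,1],[0,0,0.1075,0,1]],
])

```text
t: 12.95
tool_pos: [0.5077, 0.0906, 0.0645]
tcp_rot: [[-0.283, 0.959, 0.001], [0.959, 0.283, 0.0], [-0.0, 0.001, -1.0]]
wrist_force: [1.3, 0.6, -7.7]
opening: 0.024
grasp_force: 81.5
```

```bash
python3 go.py
```

```text
12.95 TCP chuck xy [27.  33.5] z 64.5 yaw err 0.0 F chuck [1.4 0.2] -7.7 M [-0.01  0.01] -0.02 open 24.0 grip 81.5252959728241
```

Converted, 3 mm / 600 = 0.005, 2 mm / 600 = 0.0033.

Emit:
step_arm([
  [[0,0,0.0017,0,1],[0,0,0.0033,0,1],[0,0,0.005,0,1],[0,0,0.005,0,1]],
])

```text
t: 13.35
tool_pos: [0.5075, 0.0906, 0.0613]
tcp_rot: [[-0.283, 0.959, 0.001], [0.959, 0.283, 0.0], [-0.0, 0.001, -1.0]]
wrist_force: [-1.7, 0.2, 2.0]
opening: 0.0239
grasp_force: 82.7
```

```bash
python3 go.py
```

```text
13.35 TCP chuck xy [26.8 33.6] z 61.3 yaw err 0.0 F chuck [-1.6  0.7] 2.0 M [0.04 0.45] -0.03 open 23.9 grip 82.74223923683167
```

Converted, 10 mm / 600 = 0.0167, 9 mm / 600 = 0.015.

Emit:
step_arm([
  [[0.005,0.005,0,0,1],[0.01,0.01,0,0,1],[0.015,0.0117,0,0,1],[0.0167,0.0117,0,0,1],[0.0167,0.0117,0,0,1]],
])

```text
t: 13.85
tool_pos: [0.5121, 0.1026, 0.0614]
tcp_rot: [[-0.283, 0.959, 0.002], [0.959, 0.283, 0.0], [-0.0, 0.002, -1.0]]
wrist_force: [0.8, -0.5, 4.8]
opening: 0.0243
grasp_force: 83.5
```

```bash
python3 go.py
```

```text
13.85 TCP chuck xy [34.6 43.8] z 61.4 yaw err -0.009999999999990905 F chuck [ 0.7 -0.7] 4.8 M [-0.13 -0.15] 0.02 open 24.3 grip 83.46120715141296
```

Converted, 3 mm / 600 = 0.005, 2 mm / 600 = 0.0033.

Emit:
step_arm([
  [[0.0017,0,0,0,1],[0.0033,0,0,0,1],[0.005,0,0,0,1],[0.005,0,0,0,1]],
])

```text
t: 14.25
tool_pos: [0.5113, 0.1047, 0.0613]
tcp_rot: [[-0.283, 0.959, 0.002], [0.959, 0.283, -0.001], [-0.001, 0.002, -1.0]]
wrist_force: [2.4, -8.1, 6.3]
opening: 0.0249
grasp_force: 83.4
```

```bash
python3 go.py
```

```text
14.25 TCP chuck xy [34.4 46.1] z 61.3 yaw err -0.01999999999999602 F chuck [-0.  -8.4] 6.3 M [-1.2   0.13] 0.03 open 24.9 grip 83.42383146286011
```

Converted, 3 mm / 600 = 0.005, 2 mm / 600 = 0.0033.

Emit:
step_arm([
  [[0.0008,0.0017,0,0,1],[0.0008,0.0033,0,0,1],[0.0008,0.005,0,0,1],[0.0008,0.005,0,0,1]],
])

```text
t: 14.65
tool_pos: [0.5124, 0.1051, 0.0614]
tcp_rot: [[-0.284, 0.959, -0.002], [0.959, 0.284, -0.002], [-0.002, -0.002, -1.0]]
wrist_force: [-7.2, -15.4, 15.9]
opening: 0.0244
grasp_force: 84.9
```

```bash
python3 look.py d
```

```text
14.65 TCP chuck xy [35.6 46.1] z 61.4 yaw err -0.03999999999999204 F chuck [-11.3 -12.7] 15.9 M [-2.02  1.94] 0.09 open 24.4 grip 84.91545081138611
wrist 0.84 [283.0, 171.3, 360.2, 360.8] chuck p2 [25.  20.5 59.5] p98 [48.9 85.1 94.3]
side 0.55 [304.6, 201.4, 318.5, 231.6] chuck p2 [23.7 14.4 51.9] p98 [48.4 86.2 93.2]
```

Converted, -1.5 mm / 600 = -0.0025, -1 mm / 600 = -0.0017.

Emit:
step_arm([
  [[0,0,-0.0017,0,1],[0,0,-0.0025,0,1],[0.0008,0.0017,-0.0025,0,1],[0.0008,0.0017,-0.0025,0,1],[0.0008,0.0017,-0.0025,0,1]],
])

```text
t: 15.35
tool_pos: [0.5124, 0.1053, 0.0615]
tcp_rot: [[-0.284, 0.959, -0.004], [0.959, 0.284, -0.003], [-0.002, -0.005, -1.0]]
wrist_force: [-4.1, -18.8, 1.2]
opening: 0.0242
grasp_force: 83.0
```

```bash
python3 look.py e
```

```text
15.35 TCP chuck xy [35.7 46.3] z 61.5 yaw err -0.04999999999999716 F chuck [ -9.3 -16.8] 1.2 M [-2.92  1.66] 0.05 open 24.2 grip 82.99825429916382
wrist 0.81 [283.7, 172.3, 363.1, 360.5] chuck p2 [25.2 20.7 60.9] p98 [49.  85.3 94.4]
side 0.75 [306.6, 199.9, 317.7, 231.4] chuck p2 [24.9 18.2 52.3] p98 [48.4 86.3 93.2]
```

Converted, -2 mm / 600 = -0.0033, -1 mm / 600 = -0.0017.

Emit:
step_arm([
  [[-0.0017,0,0,0,1],[-0.0033,0,0,0,1],[-0.0033,0.0017,0,0,1],[-0.0033,0.0033,0,0,1],[-0.0033,0.0033,0,0,1]],
])

```text
t: 16.05
tool_pos: [0.5126, 0.1051, 0.0614]
tcp_rot: [[-0.284, 0.959, -0.009], [0.959, 0.284, -0.002], [0.001, -0.009, -1.0]]
wrist_force: [-15.7, -8.9, 11.2]
opening: 0.0244
grasp_force: 84.4
```

```bash
python3 go.py
```

```text
16.05 TCP chuck xy [35.8 46. ] z 61.4 yaw err -0.01999999999999602 F chuck [-17.6  -4.1] 11.2 M [-0.66  3.13] -0.07 open 24.4 grip 84.3980884552002
```

Converted, -1.2 mm / 600 = -0.002, 1 mm / 600 = 0.0017.

Emit:
step_arm([
  [[0.0008,-0.0008,0,0,1],[0.0017,-0.002,0.0007,0,1],[0.002,-0.002,0.0007,0,1],[0.002,-0.002,0.0007,0,1],[0.002,-0.002,0.0007,0,1]],
])

```text
t: 16.55
tool_pos: [0.5125, 0.1051, 0.0614]
tcp_rot: [[-0.284, 0.959, -0.006], [0.959, 0.284, -0.003], [-0.001, -0.006, -1.0]]
wrist_force: [-10.9, -15.6, 9.7]
opening: 0.0242
grasp_force: 84.0
```

```bash
python3 look.py f; python3 - <<'E'
from h import *
exec(open("go.py").read()); print(R.round(4).tolist())
c=cam("wrist"); h=region(c,(.42,.62),(-.14,0),(.066,.085)); print(len(h))
t=cam("side"); k=region(t,(.42,.62),(-.14,-.02),(.064,.085)); print(len(k),rect(k) if len(k)>5 else 0)
for n in("v_block","bushing"):
    r=vision.trace(n,t); 
    if r: print(n,np.median(cloud(t,r[0]["pixels"]),0).round(3))
a=cv2.resize(t["frame"][150:270,260:400],None,fx=5,fy=5,interpolation=cv2.INTER_CUBIC); cv2.imwrite("pics/g.png",a)
E
```

```text
16.55 TCP chuck xy [35.7 46.1] z 61.4 yaw err -0.030000000000001137 F chuck [-14.8 -11.9] 9.7 M [-2.    2.54] 0.0 open 24.2 grip 84.02363061904907
wrist 0.61 [285.8, 171.2, 360.4, 360.6] chuck p2 [25.3 20.4 59.3] p98 [49.2 85.1 94.3]
side 0.75 [305.2, 200.9, 319.3, 231.8] chuck p2 [23.6 17.8 51.9] p98 [48.7 86.3 93.3]
16.75 TCP chuck xy [35.7 46.1] z 61.4 yaw err -0.030000000000001137 F chuck [-14.7 -12.3] 8.6 M [-1.93  2.51] 0.0 open 24.1 grip 84.02281522750854
[[-0.2838, 0.9589, -0.0059], [0.9589, 0.2837, -0.0026], [-0.0008, -0.0064, -1.0]]
0
0 0
bushing [0.451 0.325 0.027]
```

View pics/g.png

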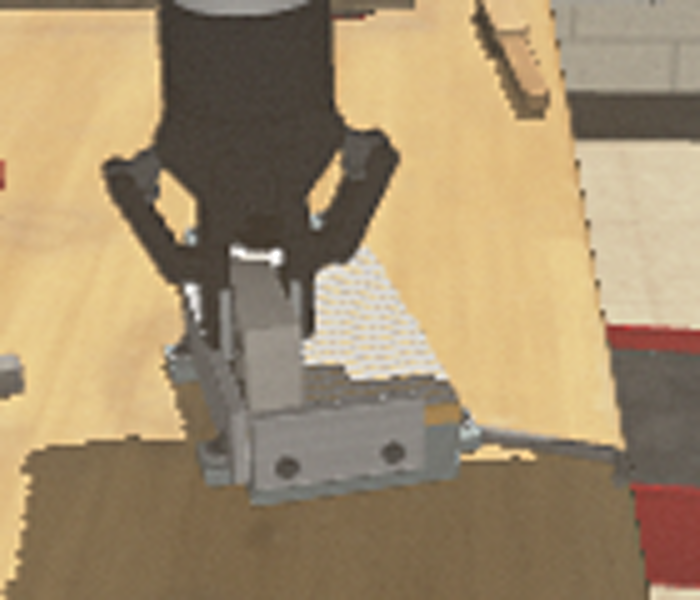

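View pics/f_wrist.png

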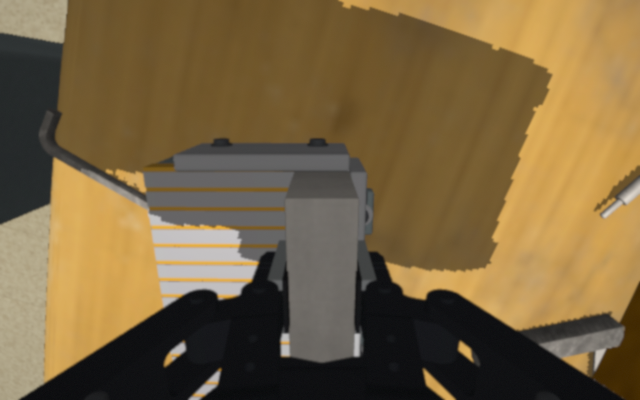

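Converted, -0.5 mm / 600 = -0.0008, 0.2 mm / 600 = 0.0003.

Emit:
step_arm([
  [[0,-0.0008,0.0003,0,1],[0,-0.0008,0.0003,0,1],[0,-0.0008,0.0003,0,1],[0,-0.0008,0.0003,0,1]],
])

```text
t: 17.35
tool_pos: [0.5125, 0.1051, 0.0614]
tcp_rot: [[-0.284, 0.959, -0.005], [0.959, 0.284, -0.002], [-0.001, -0.005, -1.0]]
wrist_force: [-9.2, -14.9, 11.3]
opening: 0.0242
grasp_force: 84.0
```

```bash
python3 go.py; python3 -c "
from workcell import monitor,bot
s=monitor.get_state();f=s['wrist_force'];print(s['tcp_rot'][:,2],f);print(bot.sign_off() if f[0]<-6 and f[1]<-6 else 'no')"
```

```text
17.35 TCP chuck xy [35.7 46.1] z 61.4 yaw err -0.01999999999999602 F chuck [-13.  -11.7] 11.3 M [-1.91  2.25] 0.03 open 24.2 grip 84.01983261108398
[-0.0047071  -0.00234453 -0.99998617] [ -9.16654111 -14.9231553   11.3091243 ]
the job is handed in; nothing more can be done
None
```

I turned the chuck handle to OFF, then stood the block in the corner, and handed the job in at about 17 s with the fingers still gripping it and pressing about 13 N on the back rail and 12 N on the side rail.

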